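# Feed a reject film roll through the lever-lid bin

## Task

Throw away the roll of film waiting on the chute of the grey lever-lid bin: press the bin's lever right down with the fingertips so that the lid swings fully open, and keep it down until the roll has rolled into the bin. Then ease the lever slowly back up so that the lid comes down without slamming and ends fully shut, and take the hand away. Work the bin by its lever only: do not touch the lid or the roll, grasp nothing, and leave the two weights and the roll of tape where they stand.

Things in the scene. Friction and masses are not known exactly. Their poses are not given: they have to be found in the camera images.
- bin: Grey metal bin fixed to the worktop. Origin on the worktop, z up, x away from the lever (lever at -x, robot side), y to the chute. Box x -70..70, y -102..52 mm, 130 high, floor 5 thick. Chute on +y slopes down into it, 111 mm high at its outer end (y 133), 90 at the box. Linkage cover x -100..-70, y -55..-5, 122 high. Lid hinged along y = -100 at height 132.
- lever_pad (a point): Middle of the upper face of the lever's black rubber pad (40 mm along bin x, 44 along y), at x -193, y -30 mm in the bin's frame; about 67 mm above the worktop at rest, 34 when right down. It moves almost straight up and down, tilting 0.15 rad either way. The lid's weight returns it: pressing takes 3 to 8 N, then a firm stop. Free for 60 mm all round, but for its lever arm.
- lever (a joint): Lever angle in rad: 0 at rest (lid shut), 0.30 pressed right down. The lid turns 3 times as far as the lever.
- lid (a joint): Lid angle in rad: 0 shut, 0.90 fully open, 3 times the lever's. It stays open only while the lever is held down and falls shut hard if the lever is let go. Letting the pad rise at 30 mm/s or less (at its fastest moment) brings the lid down gently; above about 55 mm/s it slams.
- lid_edge (a point): The aluminium lid: a 146 x 155 mm plate with a flap 38 mm deep on its free edge, which holds the roll back on the chute. This point is the middle of its free edge, on top. Open, that edge stands about 0.25 m above the worktop, over the box. Not to be touched.
- roll_center (a point): Centre of the roll of film: pale grey cylinder, 55 mm diameter, 120 mm long, 0.12 kg, lying on the chute (axis along the bin's x) against the lid's flap, centre 127 mm above the worktop. Once the lid is about half open it rolls into the box by itself within about a second and lies on its floor, centre about 33 mm above the worktop.
- roll: The same roll of film as a body; its origin lies on its surface and turns with it. Not to be touched.
- small_weight: Knobbed brass-coloured calibration weight, 33 mm wide, 50 mm high, loose on the worktop beside the lever; origin at the middle of its underside. Leave it.
- large_weight: Knobbed silver-coloured calibration weight, 43 mm wide, 60 mm high, loose on the worktop beside the lever; origin at the middle of its underside. Leave it.
- tape: Tan roll of packing tape lying flat, 96 mm wide, 48 mm high, loose on the worktop left of the bin; origin at the middle of its underside. Leave it.

How it is judged:
On the way:
1. the lever is pressed down with the lid fully open (over 0.8 of 0.9 rad) while the roll lies inside the bin (value of joint lid above 0.8 rad and z of roll_center in the frame of bin below 0.05 m and y of roll_center in the frame of bin between -0.1 and 0.03 m and x of roll_center in the frame of bin between -0.07 and 0.07 m), for 0.2 s.
At the end, for the whole second after the job is handed in: The lid is shut (within 0.04 rad) and the roll of film lies at rest inside the bin (centre under 50 mm above the worktop, within the box's walls) (value of joint lid below 0.04 rad and linear speed of roll below 0.05 m/s and z of roll_center in the frame of bin below 0.05 m and y of roll_center in the frame of bin between -0.1 and 0.03 m and x of roll_center in the frame of bin between -0.07 and 0.07 m); the robot touches nothing.
It fails at once if the lid slams: closing faster than 1.5 rad/s in the lower part of its swing (below 0.6 rad) (value of joint lid below 0.6 rad and velocity of joint lid below -1.5 rad/s).
It fails at once if the robot touches the lid (contact force between any of the fingers, the arm and lid above 0.5 N).
It fails at once if the robot touches the roll of film (contact force between any of the fingers, the arm and roll above 0.5 N).
It fails at once if a weight or the tape is moved by more than 15 mm (distance of any of small_weight, large_weight, tape from where it was at the start of the episode above 0.015 m).
It also fails if it takes over 42 s, if anything falls off the work surface, if the arm or the gripper's body presses on something with over 40 N, if the wrist force passes 120 N, or if a joint passes its speed limit or range.

## Robot

A 6-joint arm with a two-finger parallel gripper is mounted at the origin on a cart in front of the work surface, level with it; the furniture and walls round the work are solid. World frame = base frame: x ahead of the robot, y to its left, z up, the work surface at z = 0. Lengths are in m, angles in rad, forces in N, time in s.
With the tool pointing down it reaches from about 0.35 to 0.775 m from the base axis. Payload 5.5 kg.
Tool frame: the origin (TCP) lies at the very end of the fingers, on their centre line; the grasp point (between the pads) lies 19 mm behind it (env.grip_depth is the distance from the TCP to the grasp point, in m); z points along the fingers, y is the direction in which the jaws open and shut (so a half turn about z gives the same grasp; the last joint's range is limited). The gripper opens to 85 mm and grips with 20 to 120 N. Pads are 22 mm wide; open, the fingers measure 114 mm over their backs; the gripper's body (76 mm by 85 mm) begins 54 mm behind the grasp point. The pads swing forward as they close: fully open they stand 13 mm farther back than shut.
Start: joints at [1.049, 0.313, 0.046, 1.304, 0, 1.431], TCP at [0.214, 0.534, 0.231] pointing down, gripper open.
Joint ranges: [-2.76, 2.76], [-0.86, 1.69], [-1.03, 1.26], [-2.2, 2.34], [-1.47, 1.5], [-3.14, 3.14]. Speed limits (rad/s): [2.57, 2.57, 3.14, 3.14, 3.14, 3.14].

## Interface

Orientations are given as a unit quaternion [w, x, y, z].
In Python, from workcell import env gives the robot as it stands.
- The arm moves only by the tool step_arm, never from a script. Its argument "series" is a list of rows, each a list of 3 entries, a list of its own where there are three numbers: the shift along the world's x, y, z in cm, then the turn about the world's z in rad, then the closure in counts, from 0 (fully open) to 255 (shut). A call has 1 to 5 rows; each row is the pose to reach, as a shift and turn from the pose measured when the call began; what a row does not reach only later rows make up. A row lasts 1/8 s, in which the tool goes at most 62.5 mm and 10.7 degrees, less where a joint would pass 70% of its speed; a pose out of reach is approached as far as the arm can. A call with a gripper value outside its range is refused whole. The fingers move at their own pace and stop on an object; "newtons" is the grip in N (left out, the last holds). Time passes only in rows, so rows that repeat a pose let the fingers close. It gives the time, the measured TCP pose, the force and the opening at its end, in the units of the state.
- env.get_state(): the state, without advancing time (a new reading comes with each control period).
- env.read_camera(name): name is "scene" or "top" or "wrist"; returns a dict with "frame" (384x512x3 uint8, red, green, blue), "vertical_fov" (degrees; the focal length in pixels is half the picture's height over the tangent of half this angle, whatever the lens; pixels are square), "cx", "cy" (the principal point, pixels), "dist_coeffs" ([k1, k2, p1, p2, k3] as OpenCV has them; the pictures are not rectified), "camera_from_world" (4x4, takes a point from world to camera coordinates). Camera axes: x right, y down, z forward; pixel columns grow to the right and rows downward; lengths in m; the calibration is good to about 2 mm. A picture is of the moment at which its call begins. There is no depth.
- env.hand_in(): hands the job in, once; it reports no verdict.
The state is a dict: "clock": time; "joint_pos": joint angles; "qvel": joint speeds; "tau": joint torques, N m; "tcp_pos": TCP position; "orientation": TCP orientation; "wrist_force": force on the tool from outside, world axes, zero at the start; "ft_torque": the same for the moment, N m; "finger_gap": finger opening in m.
Only numpy, scipy, OpenCV 4.12 (cv2) and the standard library are available. Lean on these libraries where they do the work, as an engineer would, in place of code of your own. Each camera call takes 0.05 s, during which the arm holds its last target.

## Working session

There is one attempt and no reset: what is moved stays moved. The work goes in short steps, Python scripts to look and compute and a tool call to move; the robot and the scene stay as the last step left them, time stands still between calls to the robot, and variables do not carry over. Pictures are saved under pics/ and viewed, and the job is handed in when it is done.

Besides the shell and the picture viewer there is one more tool, called after "Call:" as a command line: name --argument value ..., lists and objects as JSON in quotes. step_arm: Moves the arm, as the interface text tells. Its arguments: {"type":"object","properties":{"series":{"type":"array"},"newtons":{"type":"number"}},"required":["series"]}

```bash
mkdir -p pics; python3 - <<'E'
from workcell import env
import cv2
for n in ("scene","top","wrist"):
    c=env.read_camera(n); cv2.imwrite(f"pics/{n}0.png",c["frame"][:,:,::-1]); print(n,c["vertical_fov"],c["cx"],c["cy"],c["dist_coeffs"],c["camera_from_world"])
s=env.get_state();print(s)
E
```

```text
scene 50.85271826630552 257.5596969365388 182.80321575508242 [0.03456413 0.         0.         0.         0.        ] [[-0.75433359 -0.65625659 -0.01755355  0.33950211]
 [-0.3146163   0.38484481 -0.86770447  0.35612454]
 [ 0.57619217 -0.64901599 -0.49677039  0.48840858]
 [ 0.          0.          0.          1.        ]]
top 48.05841346152623 246.0420230359922 196.95347917263896 [-0.01826667  0.          0.          0.          0.        ] [[-9.39225607e-03 -9.99955699e-01 -6.20603855e-04 -1.73446775e-01]
 [-9.79953606e-01  9.32789316e-03 -1.99007338e-01  5.76739847e-01]
 [ 1.99004310e-01 -1.26096489e-03 -9.79997803e-01  9.52717580e-01]
 [ 0.00000000e+00  0.00000000e+00  0.00000000e+00  1.00000000e+00]]
wrist 61.391528027827434 256.43390381998466 190.36512619767487 [-0.08036534  0.          0.          0.          0.        ] [[ 0.37165406  0.92837045 -0.00125078 -0.57446921]
 [ 0.87926875 -0.3515642   0.32138617 -0.04313407]
 [ 0.2979257  -0.12054425 -0.94694739  0.3802504 ]
 [ 0.          0.          0.          1.        ]]
{'clock': 0.15, 'joint_pos': array([1.04938083e+00, 3.13849213e-01, 4.52321041e-02, 1.30362086e+00,
       3.13793040e-05, 1.43119219e+00]), 'qvel': array([-0.00023382, -0.0014826 ,  0.00282659,  0.00091833, -0.00162607,
       -0.0005533 ]), 'tau': array([ 2.27934353e-03, -4.81064129e+01,  2.98814678e+01,  1.39107706e-02,
       -6.12191479e-05,  5.69356402e-07]), 'tcp_pos': array([0.2140502 , 0.53324889, 0.23059839]), 'orientation': array([-2.48765754e-04,  1.89748161e-01,  9.81832529e-01, -6.76718164e-04]), 'wrist_force': array([-0.3243453 ,  0.72824393, -0.42680677]), 'ft_torque': array([ 0.02019263, -0.01256933,  0.00185963]), 'finger_gap': 0.08544865758467511}
```

View pics/scene0.png

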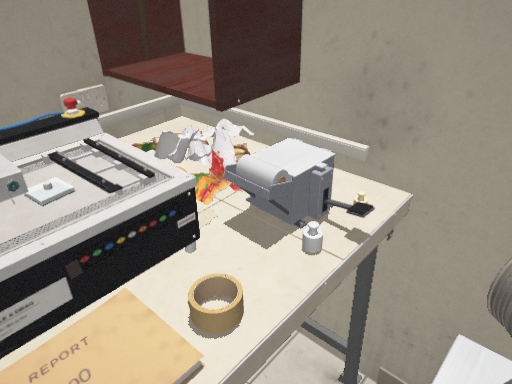

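View pics/top0.png

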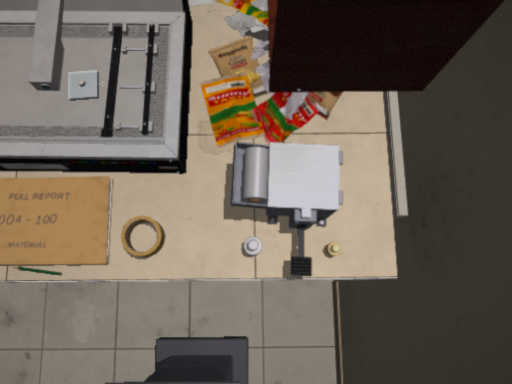

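View pics/wrist0.png

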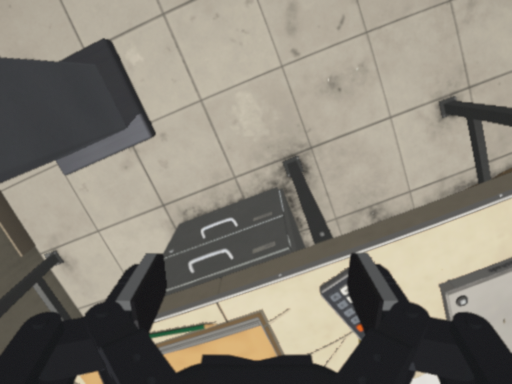

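The scene shows the bin with the silver weight left of the lever and the brass one right. In the top view the pad is at about (301,266), the silver weight at (252,246), the brass weight at (333,249) and the tape at (142,236).

```bash
cat > h.py <<'E'
from workcell import env
import cv2,numpy as np
def K(c):
    f=192/np.tan(np.radians(c["vertical_fov"]/2)); return np.array([[f,0,c["cx"]],[0,f,c["cy"]],[0,0,1]])
def back(c,uv,z):
    p=cv2.undistortPoints(np.array([[uv]],float),K(c),np.array(c["dist_coeffs"]))[0,0]
    T=np.array(c["camera_from_world"]);R=T[:3,:3];o=-R.T@T[:3,3];d=R.T@np.array([p[0],p[1],1]);return o+d*(z-o[2])/d[2]
def proj(c,P):
    T=np.array(c["camera_from_world"]);return cv2.projectPoints(np.array(P,float).reshape(-1,3),cv2.Rodrigues(T[:3,:3])[0],T[:3,3],K(c),np.array(c["dist_coeffs"]))[0][:,0]
E
python3 - <<'E'
from h import *
c=env.read_camera("top");s=env.read_camera("scene")
print("pad",back(c,(301,266),.067),"silver",back(c,(252,245),.055),"brass",back(c,(333,248),.045))
cv2.imwrite("pics/t1.png",cv2.resize(c["frame"][125:290,210:370,::-1],None,fx=3.6,fy=3.6,interpolation=2))
cv2.imwrite("pics/s1.png",cv2.resize(s["frame"][130:260,210:390,::-1],None,fx=4.4,fy=4.4,interpolation=2))
E
```

```text
pad [ 0.41329094 -0.30122667  0.067     ] silver [ 0.46267837 -0.19155041  0.055     ] brass [ 0.45475276 -0.37980702  0.045     ]
```

View pics/t1.png

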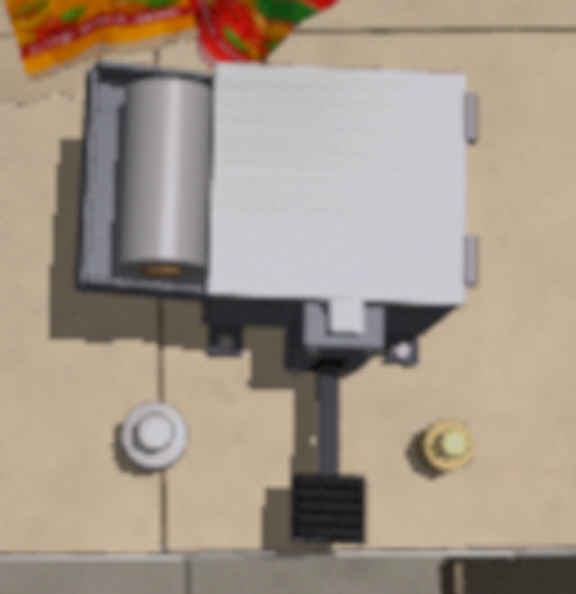

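View pics/s1.png

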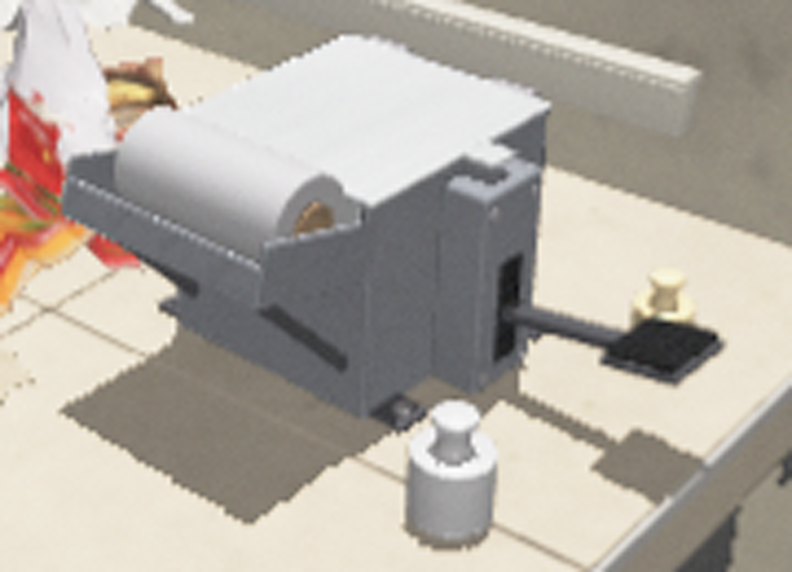

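Call:
step_arm --series '[[[3,-4,0],0.1,255],[[6,-9,0],0.2,255],[[9,-14,0],0.3,255],[[12,-19,0],0.38,255],[[15,-24,0],0.38,255]]' --newtons 40

```text
clock: 0.88
tcp_pos: [0.3648, 0.2918, 0.231]
orientation: [0.0, 0.0, 1.0, -0.0]
wrist_force: [0.8, -0.9, -0.4]
finger_gap: -0.0002
```

Call:
step_arm --series '[[[2,-5,0],0,255],[[4,-10,0],0,255],[[5,-15,0],0,255],[[5,-20,0],0,255],[[5,-25,0],0,255]]'

```text
clock: 1.5
tcp_pos: [0.4147, 0.0402, 0.231]
orientation: [0.0, 0.0, 1.0, -0.0]
wrist_force: [1.2, 0.3, 0.2]
finger_gap: 0.0002
```

Good tracking. Continue to above the pad (0.413, -0.301).

Call:
step_arm --series '[[[0,-5,0],0,255],[[0,-10,0],0,255],[[0,-15,0],0,255],[[0,-20,0],0,255],[[0,-25,0],0,255]]'

```text
clock: 2.12
tcp_pos: [0.4145, -0.2115, 0.2311]
orientation: [0.001, 0.001, 1.0, -0.0]
wrist_force: [1.2, 0.6, 0.3]
finger_gap: -0.0001
```

Call:
step_arm --series '[[[0,-4,0],0,255],[[0,-7,-1],0,255],[[0,-9.1,-4],0,255],[[0,-9.1,-8],0,255],[[0,-9.1,-11],0,255]]'

```text
clock: 2.75
tcp_pos: [0.4138, -0.3025, 0.1194]
orientation: [0.0, 0.001, 1.0, 0.0]
wrist_force: [0.5, 0.0, 0.4]
finger_gap: -0.0
```

```bash
python3 - <<'E'
from h import *
print(env.get_state()["tcp_pos"],env.get_state()["wrist_force"])
for n,r in (("top",(190,290,230,370)),("scene",(130,260,250,430)),("wrist",(0,384,0,512))):
    c=env.read_camera(n);k=4.2 if n!="wrist" else 1.2
    cv2.imwrite(f"pics/{n}2.png",cv2.resize(c["frame"][r[0]:r[1],r[2]:r[3],::-1],None,fx=k,fy=k,interpolation=2))
    print(n,proj(c,[[.413,-.301,.067],env.get_state()["tcp_pos"]]))
E
```

```text
[ 0.41382376 -0.30247867  0.11936758] [0.53453359 0.03539561 0.43929406]
top [[300.90387925 266.13156028]
 [303.59988382 265.57510839]]
scene [[359.76810486 206.59366424]
 [362.53828797 186.77879681]]
wrist [[255.70544088 215.24200617]
 [254.92399742 257.4713703 ]]
```

View pics/scene2.png

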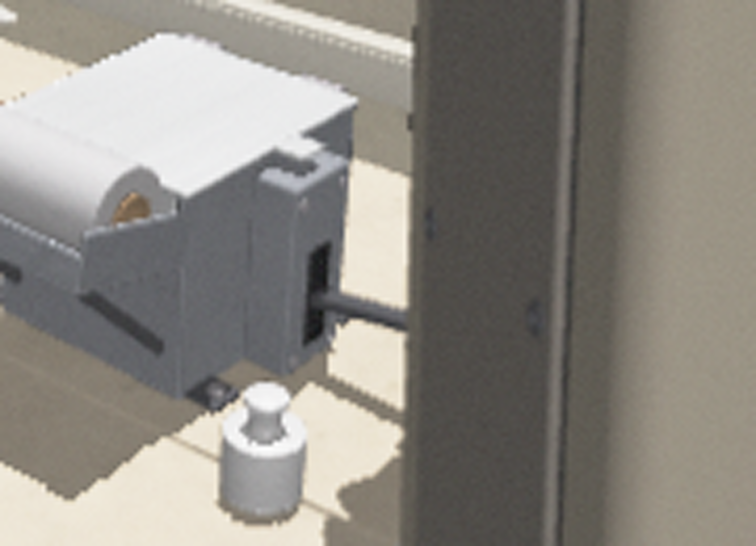

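View pics/wrist2.png

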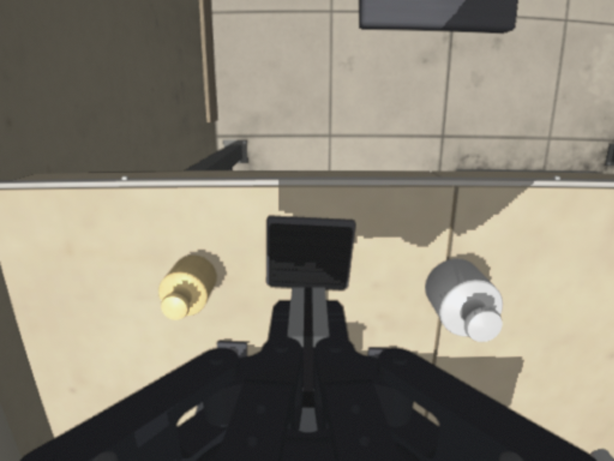

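The wrist view shows the pad's centre at about (258,209), with the predicted pad at (255.7,215). Refining.

```bash
python3 - <<'E'
from h import *
c=env.read_camera("wrist")
for uv in ((222,180),(297,182),(222,236),(292,241),(258.5,209)): print(back(c,uv,.067))
c=env.read_camera("top")
for uv in ((291.1,256.7),(311.4,256.7),(301.2,265.4),(301,275.2)): print(back(c,uv,.067))
E
```

```text
[ 0.39082851 -0.32325744  0.067     ]
[ 0.3921927  -0.27576404  0.067     ]
[ 0.4301279  -0.32464235  0.067     ]
[ 0.43395649 -0.27743114  0.067     ]
[ 0.41058444 -0.30014492  0.067     ]
[ 0.43432364 -0.27952778  0.067     ]
[ 0.43386049 -0.32548362  0.067     ]
[ 0.41462371 -0.30172322  0.067     ]
[ 0.39287216 -0.30053232  0.067     ]
```

Call:
step_arm --series '[[[-0.1,0.1,-1.5],0,255],[[-0.1,0.1,-3],0,255],[[-0.1,0.1,-4],0,255],[[-0.1,0.1,-4.5],0,255],[[-0.1,0.1,-4.8],0,255]]'

```text
clock: 3.62
tcp_pos: [0.4139, -0.3019, 0.0738]
orientation: [0.001, 0.0, 1.0, -0.001]
wrist_force: [0.0, 0.2, -0.5]
finger_gap: 0.0001
```

Call:
step_arm --series '[[[0,0,-0.4],0,255],[[0,0,-0.8],0,255],[[0,0,-1.2],0,255],[[0,0,-1.6],0,255],[[0,0,-2.0],0,255]]'

```text
clock: 4.25
tcp_pos: [0.4128, -0.302, 0.0543]
orientation: [-0.0, 0.001, 1.0, -0.001]
wrist_force: [-5.0, 1.0, 7.5]
finger_gap: 0.0004
```

Call:
step_arm --series '[[[0,0,-0.3],0,255],[[0,0,-0.6],0,255],[[0,0,-0.9],0,255],[[0,0,-1.2],0,255],[[0,0,-1.5],0,255]]'

```text
clock: 4.88
tcp_pos: [0.4121, -0.3021, 0.0398]
orientation: [-0.001, 0.001, 1.0, -0.001]
wrist_force: [-4.0, -0.0, 5.9]
finger_gap: -0.0
```

Call:
step_arm --series '[[[0,0,-0.15],0,255],[[0,0,-0.3],0,255],[[0,0,-0.45],0,255]]'

```text
clock: 5.25
tcp_pos: [0.4122, -0.3021, 0.0357]
orientation: [-0.001, 0.001, 1.0, -0.001]
wrist_force: [-2.4, 1.4, 5.2]
finger_gap: -0.0001
```

```bash
python3 - <<'E'
from h import *
print(env.get_state()["tcp_pos"],env.get_state()["wrist_force"])
for n,r in (("top",(130,290,210,370)),("scene",(90,260,210,390))):
    c=env.read_camera(n);k=3.5
    cv2.imwrite(f"pics/{n}3.png",cv2.resize(c["frame"][r[0]:r[1],r[2]:r[3],::-1],None,fx=k,fy=k,interpolation=2))
E
```

```text
[ 0.4121786  -0.30208322  0.03571462] [-2.4286247  1.3580453  5.1544145]
```

View pics/scene3.png

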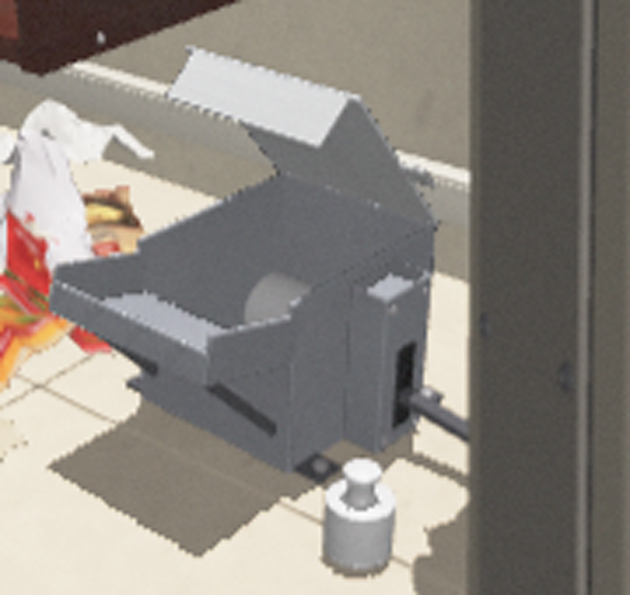

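View pics/top3.png

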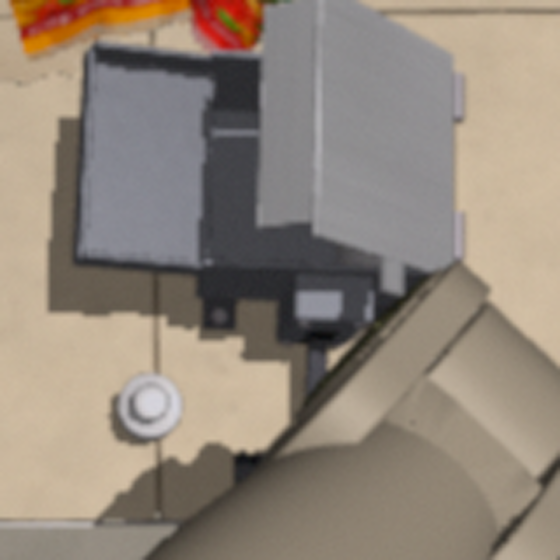

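The lid is open and the roll is in the box. I'll press to the firm stop and hold.

Call:
step_arm --series '[[[0,0,-0.1],0,255],[[0,0,-0.2],0,255],[[0,0,-0.3],0,255]]'

```text
clock: 5.72
tcp_pos: [0.4124, -0.3022, 0.0343]
orientation: [-0.0, 0.001, 1.0, -0.002]
wrist_force: [-6.2, 5.1, 25.8]
finger_gap: -0.0003
```

Call:
step_arm --series '[[[0,0,-0.1],0,255],[[0,0,-0.1],0,255],[[0,0,-0.1],0,255],[[0,0,-0.1],0,255],[[0,0,-0.1],0,255]]'

```text
clock: 6.35
tcp_pos: [0.4123, -0.3022, 0.0346]
orientation: [-0.0, 0.001, 1.0, -0.002]
wrist_force: [-4.5, 4.0, 14.3]
finger_gap: 0.0
```

```bash
python3 - <<'E'
from h import *
print(env.get_state()["tcp_pos"],env.get_state()["wrist_force"])
c=env.read_camera("scene")
cv2.imwrite("pics/s4.png",cv2.resize(c["frame"][90:260,210:390,::-1],None,fx=3.5,fy=3.5,interpolation=2))
# predicted lid free corners vs lid angle; bin origin (.605,-.272), lid hinge y=-100,z=132, plate 155 long
for a in (.7,.8,.85,.9):
    L=.155
    P=[[.605+sx*.073,-.272-.1+L*np.cos(a),.132+L*np.sin(a)] for sx in(-1,1)]
    print(a,((proj(c,P)-[210,90])*3.5).round(0).tolist())
E
```

```text
[ 0.4123447  -0.30217262  0.03456074] [-4.47056046  3.98281995 14.28405546]
0.7 [[335.0, 140.0], [152.0, 87.0]]
0.8 [[346.0, 117.0], [162.0, 66.0]]
0.85 [[352.0, 106.0], [168.0, 56.0]]
0.9 [[358.0, 96.0], [173.0, 47.0]]
```

View pics/s4.png

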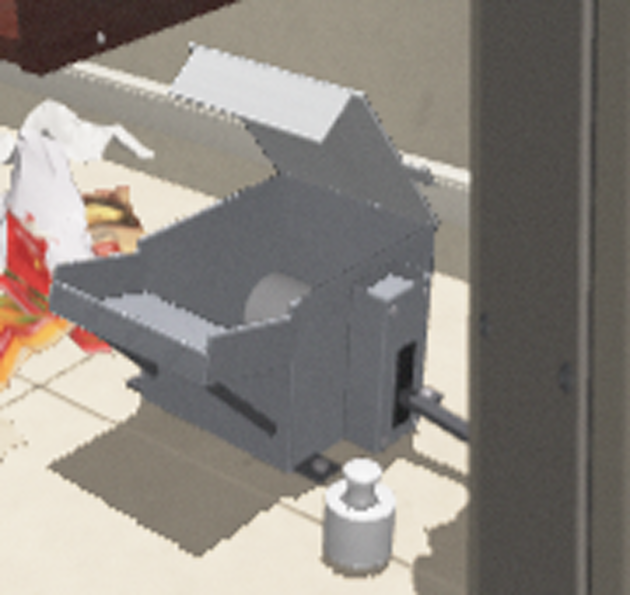

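The lever is at its stop (14 N, lid corner at (360,93), which matches 0.9 rad) and the roll at rest in the box. Now a slow rise at about 12 mm/s.

Call:
step_arm --series '[[[0,0,0.1],0,255],[[0,0,0.2],0,255],[[0,0,0.35],0,255],[[0,0,0.5],0,255],[[0,0,0.65],0,255]]'

```text
clock: 7.02
tcp_pos: [0.4121, -0.3021, 0.0411]
orientation: [-0.0, 0.001, 1.0, -0.002]
wrist_force: [-3.9, 1.8, 4.9]
finger_gap: -0.0006
```

Call:
step_arm --series '[[[0,0,0.15],0,255],[[0,0,0.3],0,255],[[0,0,0.45],0,255],[[0,0,0.6],0,255],[[0,0,0.75],0,255]]'

```text
clock: 7.65
tcp_pos: [0.4122, -0.302, 0.0488]
orientation: [-0.0, 0.001, 1.0, -0.002]
wrist_force: [-2.5, 2.1, 6.0]
finger_gap: -0.0001
```

Call:
step_arm --series '[[[0,0,0.15],0,255],[[0,0,0.3],0,255],[[0,0,0.45],0,255],[[0,0,0.6],0,255],[[0,0,0.75],0,255]]'

```text
clock: 8.28
tcp_pos: [0.4129, -0.3021, 0.0568]
orientation: [0.001, 0.001, 1.0, -0.002]
wrist_force: [-0.5, 2.5, 6.1]
finger_gap: -0.0001
```

Call:
step_arm --series '[[[0,0,0.15],0,255],[[0,0,0.3],0,255],[[0,0,0.45],0,255],[[0,0,0.6],0,255],[[0,0,0.75],0,255]]'

```text
clock: 8.9
tcp_pos: [0.4142, -0.3023, 0.0649]
orientation: [0.002, 0.0, 1.0, -0.002]
wrist_force: [1.3, 2.4, 6.7]
finger_gap: -0.0001
```

Call:
step_arm --series '[[[0,0,0.15],0,255],[[0,0,0.3],0,255],[[0,0,0.45],0,255],[[0,0,0.6],0,255],[[0,0,0.75],0,255]]'

```text
clock: 9.52
tcp_pos: [0.4142, -0.3023, 0.0723]
orientation: [0.002, 0.0, 1.0, -0.002]
wrist_force: [-1.3, 0.7, -0.3]
finger_gap: 0.0001
```

Call:
step_arm --series '[[[0,0,0.15],0,255],[[0,0,0.3],0,255],[[0,0,0.45],0,255],[[0,0,0.6],0,255],[[0,0,0.75],0,255]]'

```text
clock: 10.15
tcp_pos: [0.4142, -0.3023, 0.0799]
orientation: [0.002, 0.0, 1.0, -0.002]
wrist_force: [-0.4, -0.5, 0.9]
finger_gap: -0.0002
```

Contact is lost after the rest height. Retreat upward, then toward the middle of the table.

Call:
step_arm --series '[[[0,0,2],0,255],[[0,0,5],0,255],[[0,0,9],0,255],[[0,0,13],0,255],[[0,0,15],0,255]]'

```text
clock: 10.78
tcp_pos: [0.4149, -0.3029, 0.2325]
orientation: [0.003, 0.0, 1.0, -0.003]
wrist_force: [0.8, -0.7, -0.4]
finger_gap: 0.0002
```

Call:
step_arm --series '[[[0,4,0],0,255],[[0,9,0],0,255],[[0,14,0],0,255],[[0,19,0],0,255],[[0,24,0],0,255]]'

```text
clock: 11.4
tcp_pos: [0.4147, -0.0614, 0.2327]
orientation: [0.003, 0.001, 1.0, -0.003]
wrist_force: [0.7, -0.3, -0.3]
finger_gap: 0.0002
```

Call:
step_arm --series '[[[0,5,0],0,255],[[0,10,0],0,255],[[0,14,0],0,255],[[0,16,0],0,255],[[0,16,0],0,255]]'

```text
clock: 12.02
tcp_pos: [0.4144, 0.0997, 0.2328]
orientation: [0.004, -0.001, 1.0, -0.003]
wrist_force: [-0.1, -0.3, -0.2]
finger_gap: 0.0001
```

```bash
python3 - <<'E'
from h import *
print(env.get_state()["tcp_pos"],env.get_state()["wrist_force"],abs(env.get_state()["qvel"]).max())
for n,r in (("top",(120,290,110,370)),("scene",(90,340,170,400))):
    c=env.read_camera(n);k=2.4
    cv2.imwrite(f"pics/{n}5.png",cv2.resize(c["frame"][r[0]:r[1],r[2]:r[3],::-1],None,fx=k,fy=k,interpolation=2))
E
```

```text
[0.41443076 0.09969601 0.23278   ] [-0.14048685 -0.32817699 -0.18223188] 0.038255768669003
```

View pics/scene5.png

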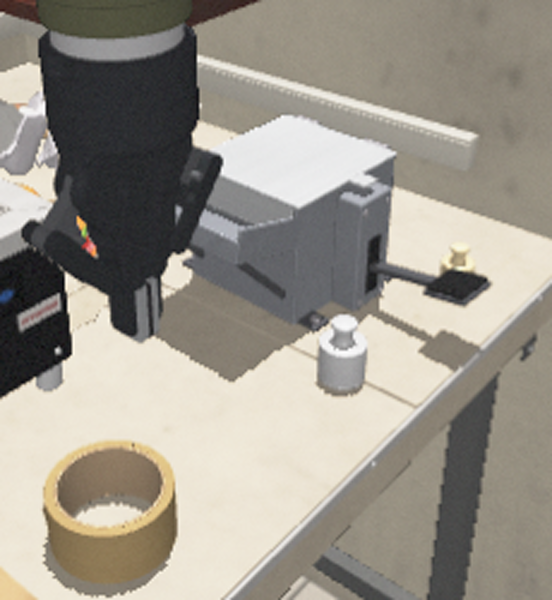

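View pics/top5.png

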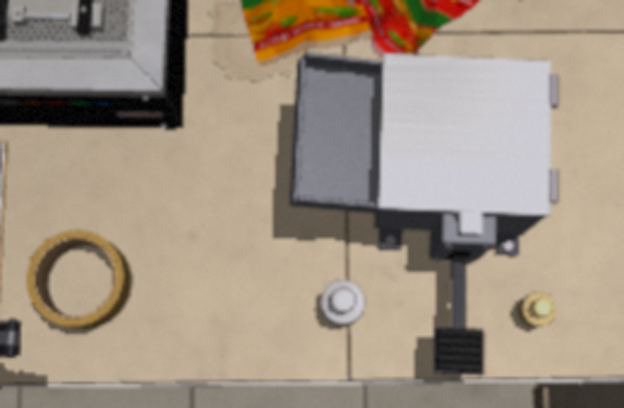

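The lid is shut, the chute is empty, the lever is at rest, and the weights and tape are where they were. Handing in.

```bash
python3 -c "
from workcell import env
print(env.hand_in())"
```

```text
the job is handed in; nothing more can be done
None
```

The roll of film is in the bin and the lid is shut. The job is handed in at about 12 s of the 42 s allowed, and no verdict came back.

- **Pressing:** I pressed the lever pad with the closed fingertips down to its firm stop, where the TCP stood at z ≈ 34.5 mm and the force rose to 14–26 N. The lid's free corner then appeared where 0.9 rad predicts. The roll was seen lying in the box, and I held the lever down for about 0.6 s more.
- **Letting up:** I raised the pad at about 12 mm/s, and the contact force fell to zero once past the rest height.
- **Last checks:** The final pictures show:
  - the lid flat shut, the chute empty and the lever at its rest position;
  - both weights and the tape, by eye, where they stood at the start;
  - the hand well clear, touching nothing.

None of the checks failed or disagreed. The lid's speed and the roll's final position under the shut lid could not be measured directly.

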